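# Clamp the salt shaker in the one-handed holder until its knob slips

## Task

The salt shaker's top is to be unscrewed for refilling: stand the shaker upright between the jaws of the holder, then turn the red knob clockwise until the jaws have closed on it and the knob's torque limiter slips. Stop there: let it slip a little, but less than an eighth of a turn in all, and leave the shaker clamped upright; do not disturb the honey jar, the timer and the lemon.

Things in the scene. Friction and masses are not known exactly. Their poses are not given: they have to be found in the camera images.
- shaker_mid (a point): the salt shaker: clear glass body with grey salt and a light-grey domed top, round, 44 mm across up to 74 mm high, then tapering, 90 mm high in all, 0.1 kg, loose. This point lies on its axis 45 mm above its foot; its z axis points up along it
- holder_base (a point): the holder, bolted down: 100 mm wide (its x), 235 mm long (its y); this point is on its flat floor, 6 mm above the worktop. Along y: back jaw at -y, moving jaw, grey gearbox with the knob at +y. The shaker has 8 to 50 mm of slack between the jaws at first; the closing jaw pushes it back into the V, so it may stand anywhere between the jaws
- seat (a point): the back jaw (red V block lined with black rubber, 8 to 36 mm above the worktop, stands firm; its place along the holder differs each time). This point is where the axis of the shaker will be when it rests in the V, 22 mm above the worktop; the V opens towards the moving jaw, along +y
- jaw: moving jaw's black rubber face, 52 mm wide along x, 9 to 35 mm above the worktop, carried by a red block. Origin: middle of the face, 22 mm above the worktop; its y axis points away from the back jaw. Turning the knob clockwise moves it along -y. Once it holds the shaker against the V, it first sinks softly (2 N) into the block by up to 18 mm, unknown how much, before the jaw bites
- knob_grip (a point): red knob on the gearbox: an upright bar 46 mm long (its x), 12 mm thick (its y), 72 to 107 mm above the worktop, on a disc 47 mm across. The point is on the vertical turning axis 94 mm up, the height to grip. Closes clockwise seen from above; how far until the jaw bites is not known, up to 2.3 rad. Friction about 0.2 Nm, either way. Can be let go and regrasped
- pin_top (a point): white slip pin, 6 mm across, on top of the moving jaw's red block; the point is its top, 38 mm above the worktop. When the jaw bites, the knob's push-back rises by 0.4 Nm within about 0.15 rad (friction comes on top), then stays level: the limiter slips, the knob turns on, the jaw stands still. Let go, the knob springs back under 0.1 rad, no harm. The pin rises 0.2 mm per 10 degrees of slip
- honey_jar: bystander: round jar of honey with a yellow lid, 64 mm across, 87 mm high, loose; origin at the centre of its foot
- egg_timer: bystander: round white kitchen timer, 66 mm across, 43 mm high, loose; origin at the centre of its foot
- lemon: bystander: a lemon, 78 x 55 x 56 mm, loose; origin below its middle
Mind the look-alikes: they are no part of the job. Leave any turquoise look-alike of the part that bears shaker_mid alone.

How it is judged (in metres and radians):
On the way, in this order (a step that is already met when the one before it is completed fails the run):
1. the salt shaker stands upright on the holder's floor between the jaws, not yet clamped (horizontal distance between shaker_mid and seat below 0.055 m and height (world z) of shaker_mid below 0.057 m and angle between shaker_mid's own z axis and vertical below 0.2 rad and contact force between jaw and salt_shaker below 4 N), for 0.2 s.
2. the jaw is tight on the shaker and the knob has slipped (contact force between jaw and salt_shaker above 4 N and z of pin_top in the frame of holder_base above 0.03215 m), for 0.1 s.
At the end, for the whole second after the job is handed in: The shaker stands upright (within 11 degrees) on the holder's floor, seated within 8 mm in the back jaw's V, the moving jaw presses it with over 4 N, and the torque limiter has slipped by 8 to 46 degrees of knob turn in all (pin up by 0.15 to 0.92 mm) (all of step 2 and z of pin_top in the frame of holder_base below 0.03292 m and horizontal distance between shaker_mid and seat below 0.008 m and height (world z) of shaker_mid below 0.057 m and angle between shaker_mid's own z axis and vertical below 0.2 rad); the robot touches nothing.
It fails at once if the knob is forced on through more than 50 degrees of slip (pin up more than 1 mm) (z of pin_top in the frame of holder_base above 0.033 m).
It fails at once if the salt shaker is tipped over (angle between shaker_mid's own z axis and vertical above 0.8 rad).
It fails at once if the honey jar is moved by more than 30 mm or tipped (distance of honey_jar from where it was at the start of the episode above 0.03 m or angle between honey_jar's own z axis and vertical above 0.5 rad).
It fails at once if the timer is moved by more than 30 mm (distance of egg_timer from where it was at the start of the episode above 0.03 m).
It fails at once if the lemon is moved by more than 50 mm (distance of lemon from where it was at the start of the episode above 0.05 m).
It also fails if it takes over 69 s, if anything falls off the work surface, if the arm or the gripper's body presses on something with over 40 N, if the wrist force passes 120 N, or if a joint passes its speed limit or range.

## Robot

A 6-joint arm with a two-finger parallel gripper is mounted at the origin on a cart in front of the work surface, level with it; the furniture and walls round the work are solid. World frame = base frame: x ahead of the robot, y to its left, z up, the work surface at z = 0. Lengths are in mm, angles in rad, forces in N, time in s.
With the tool pointing down it reaches from about 225 to 875 mm from the base axis. Payload 3.4 kg.
Tool frame: the origin (TCP) lies at the very end of the fingers, on their centre line; the grasp point (between the pads) lies 19 mm behind it (arm.grasp_offset is the distance from the TCP to the grasp point, in mm); z points along the fingers, y is the line along which they close (so a half turn about z gives the same grasp; the last joint's range is limited). The gripper opens to 85 mm and grips with 20 to 120 N. Pads are 22 mm wide; open, the fingers measure 114 mm over their backs; the gripper's body (76 mm by 85 mm) begins 54 mm behind the grasp point. The pads swing forward as they close: fully open they stand 13 mm farther back than shut.
Start: joints at [-1.428, 0.276, 1.505, -0, 1.361, -0.121], TCP at [149.929, -555.143, 231.328] pointing down, gripper open.
Joint ranges: [-2.89, 2.89], [-0.75, 2.08], [0.22, 2.7], [-1.18, 4.32], [0.11, 2.71], [-2.7, 2.7]. Speed limits (rad/s): [2.57, 2.57, 3.14, 3.14, 3.14, 3.14].

## Interface

Orientations are given as a 3x3 rotation matrix whose columns are the frame's x, y, z axes.
In Python, from workcell import status, camera, camera_model, job_done, spotter, arm gives the robot as it stands.
- The arm moves only by the tool servo_tool, never from a script. Its argument "moves" is a list of rows, each a list of 3 entries, a list of its own where there are three numbers: the turn, a rotation vector about the tool's x, y, z in rad, then the shift along the tool's x, y, z in mm, then the opening, from -1 (shut) to 1 (fully open), so that 0 is half open. In form: [[[wx, wy, wz], [tx, ty, tz], fingers], ...]. A call has 1 to 12 rows; each row shifts and turns the commanded pose from where the row before left it, along the tool's axes as they then stand; what a row does not reach is not made up. A row lasts 1/10 s, in which the tool goes at most 50 mm and 8.59 degrees, less where a joint would pass 70% of its speed; a pose out of reach is approached as far as the arm can. A call is refused whole if a number of a shift passes 50 or a number of a turn 0.15, either way. A call with a gripper value outside its range is refused whole. The fingers move at their own pace and stop on an object; "newtons" is the grip in N (left out, the last holds). Time passes only in rows, so rows that do not move let the fingers close. It gives the time, the measured TCP pose, the force, the opening and the grip force at its end, in the units of the state.
- status.observe(): the state, without advancing time (a new reading comes with each control period).
- camera(name): name is "scene" or "top" or "wrist"; returns the picture (420x560x3 uint8, blue, green, red); there is no depth.
- camera_model(name): a dict with "vfov" (degrees; the focal length in pixels is half the picture's height over the tangent of half this angle, whatever the lens; pixels are square), "cx", "cy" (the principal point, pixels), "xyz" and "attitude" of the camera in the world; the wrist camera has in their place "tool_from_camera" (4x4, takes a point from camera to tool coordinates, whose origin is the TCP and whose axes are the flange's). Camera axes: x right, y up, looking along -z (the intrinsics and any distortion apply to the point x, -y, -z); pixel columns grow to the right and rows downward; lengths in mm; the calibration is good to about 2 mm. A picture is of the moment at which its call begins: read the wrist's pose just before it. camera_model takes no time and is no camera call.
- job_done(): hands the job in; it is judged then, once.
Trained networks look in the newest picture that a camera, given by its name, has taken for a name from the list of things; names that differ only in an ending like _2 or _b are one class to them, and where a whole thing is asked for, a point or a joint stands for the part that bears it (a point fixed in the world has none). Each returns a list of dicts, best first, with "confidence" (0 to 1); they miss things now and then, are a little off and sometimes report something else, mostly with a low value. They report only what shows in the picture. A call takes as long as a camera call. They do not tell look-alikes from the thing itself.
- spotter.find_in(camera, name): "box" ([left, top, right, bottom] as shares, 0 to 1, of the picture: columns of its width, rows of its height, round what is visible of it).
- spotter.outline_of(camera, name): "mask" (420x560 bool, what is visible of it) and "box" ([left, top, right, bottom] as shares, 0 to 1, of the picture: columns of its width, rows of its height, round what is visible of it).
The state is a dict: "t": time; "qpos": joint angles; "qvel": joint speeds; "joint_efforts": joint torques, N m; "tcp_pos": TCP position; "eef_rot": TCP orientation; "contact_force": force on the tool from outside, world axes, zero at the start; "torque": the same for the moment, N m; "gripper_width": finger opening in mm; "finger_force": force on a finger pad.
Only numpy, scipy, OpenCV 4.12 (cv2) and the standard library are available. Lean on these libraries where they do the work, as an engineer would, in place of code of your own. Each camera call takes 0.05 s, during which the arm holds its last target. There are 200 camera calls.

## Working session

There is one attempt and no reset: what is moved stays moved. The work goes in short steps, Python scripts to look and compute and a tool call to move; the robot and the scene stay as the last step left them, time stands still between calls to the robot, and variables do not carry over. Pictures are saved under pics/ and viewed, at most 10 in all, crops included, and the job is handed in when it is done.

Besides the shell and the picture viewer there is one more tool, called in YAML: its name, and indented under it one key for each argument. servo_tool: Moves the arm, as the interface text tells. Its arguments: {"type":"object","properties":{"moves":{"type":"array"},"newtons":{"type":"number"}},"required":["moves"]}

```bash
mkdir -p pics; cat > h.py <<'E'
import numpy as np, cv2
from workcell import status, camera, camera_model, job_done, spotter, arm
def pose(name, s=None):
    m=camera_model(name)
    if 'xyz' in m: return m,np.array(m['xyz'],float),np.array(m['attitude'],float)
    s=s or status.observe(); T=np.array(m['tool_from_camera'],float); R=np.array(s['eef_rot']);
    return m,R@T[:3,3]+np.array(s['tcp_pos']),R@T[:3,:3]
def K(m):
    f=210/np.tan(np.radians(m['vfov'])/2); return np.array([[f,0,m['cx']],[0,f,m['cy']],[0,0,1.]])
def dist(m):
    for k in m:
        if 'dist' in k: return np.array(m[k],float)
def ray(name,uv,z,s=None):
    m,p,R=pose(name,s); x=cv2.undistortPoints(np.array([[uv]],float),K(m),None)[0,0]
    d=R@np.array([x[0],-x[1],-1]); return p+d*(z-p[2])/d[2]
def proj(name,P,s=None):
    m,p,R=pose(name,s); c=R.T@(np.array(P)-p); c=c*[1,-1,-1]; q=K(m)@c; return q[:2]/q[2]
E
python3 - <<'E'
from h import *
for n in ['scene','top']:
    cv2.imwrite(f'pics/{n}0.png',camera(n)); print(n,camera_model(n))
    for t in ['shaker_mid','holder_base','seat','jaw','knob_grip','pin_top','honey_jar','egg_timer','lemon']:
        for r in spotter.find_in(n,t)[:3]:
            if r['confidence']>.2: print(n,t,round(r['confidence'],2),(np.array(r['box'])*[560,420,560,420]).round())
print(camera_model('wrist')); s=status.observe(); print(s['t'],s['tcp_pos'],s['eef_rot'],s['gripper_width'])
a=cv2.imread('pics/scene0.png');b=cv2.imread('pics/top0.png')
E
```

```text
scene {'vfov': 51.045517041863235, 'cx': 278.6148619751129, 'cy': 204.2361214329032, 'xyz': array([282.70686687, 695.97209794, 718.11135145]), 'attitude': array([[-0.84635764,  0.3819567 , -0.37119783],
       [-0.53261182, -0.60936052,  0.58737076],
       [-0.0018431 ,  0.69483008,  0.71917158]])}
scene shaker_mid 0.96 [283. 288. 306. 329.]
scene shaker_mid 0.84 [234. 260. 257. 297.]
scene shaker_mid 0.76 [219. 307. 247. 339.]
scene holder_base 0.68 [325. 165. 388. 244.]
scene seat 0.57 [355. 161. 384. 182.]
scene seat 0.48 [222. 200. 253. 227.]
scene seat 0.29 [283. 287. 308. 330.]
scene knob_grip 0.97 [346. 191. 373. 220.]
scene pin_top 0.31 [197. 234. 231. 261.]
scene honey_jar 0.94 [273. 135. 302. 181.]
scene egg_timer 0.83 [221. 202. 252. 226.]
scene lemon 0.56 [195. 235. 230. 261.]
scene lemon 0.3 [326. 165. 388. 244.]
top {'vfov': 54.01819721827578, 'cx': 280.39975665147597, 'cy': 205.2867067652104, 'xyz': array([511.00794883, 206.31554533, 943.56855153]), 'attitude': array([[ 0.02039621,  0.99348808, -0.11209564],
       [-0.99943125,  0.02327183,  0.02440485],
       [ 0.0
[... 445 characters left out ...]
7.]
top lemon 0.59 [214. 155. 245. 190.]
{'vfov': 68.6875731258183, 'cx': 272.7307288386859, 'cy': 209.01185542182859, 'tool_from_camera': array([[-5.44242074e-04,  9.61492885e-01,  2.74829285e-01,
         7.00441401e+01],
       [ 9.99999692e-01,  6.78633355e-04, -3.93914487e-04,
        -7.72333259e-01],
       [-5.65254296e-04,  2.74828986e-01, -9.61492958e-01,
        -1.42668161e+02],
       [ 0.00000000e+00,  0.00000000e+00,  0.00000000e+00,
         1.00000000e+00]])}
1.0 [ 149.92280962 -555.17204433  231.35159031] [[ 9.65396889e-01  2.60785057e-01 -1.71216145e-07]
 [ 2.60785053e-01 -9.65396873e-01 -1.85874679e-04]
 [-4.86386303e-05  1.79398186e-04 -9.99999983e-01]] 85.38004989094499
```

```bash
python3 - <<'E'
from h import *
a=cv2.imread('pics/scene0.png')[120:350,180:400];b=cv2.imread('pics/top0.png')[130:310,180:430]
a=cv2.resize(a,None,fx=1.7,fy=1.7,interpolation=3); b=cv2.resize(b,None,fx=1.7,fy=1.7,interpolation=3)
o=np.zeros((391,374+425,3),np.uint8);o[:,:374]=a[:391];o[:306,374:]=b; cv2.imwrite('pics/c0.png',o)
for n,u,z in [('s1',(249,259),0),('s2',(209.5,215.5),45),('s3',(209,267),45),('jar',(362,165),45),('timer',(276,162),20),('lemon',(230,172),28),('knob',(327,269),100),('seat',(397,250),30)]:
    print(n,ray('top',u,45 if n=='s1' else z).round())
for u in [(295,308),(245,279),(233,323),(360,205)]: print(u,ray('scene',u,45).round())
E
```

```text
s1 [494. 250.  45.]
s2 [586. 338.  45.]
s3 [475. 335.  45.]
jar [707.   4.  45.]
timer [714. 196.  20.]
lemon [687. 299.  28.]
knob [478.  88. 100.]
seat [520. -77.  30.]
(295, 308) [473. 343.  45.]
(245, 279) [581. 340.  45.]
(233, 323) [547. 423.  45.]
(360, 205) [483.  56.  45.]
```

View pics/c0.png

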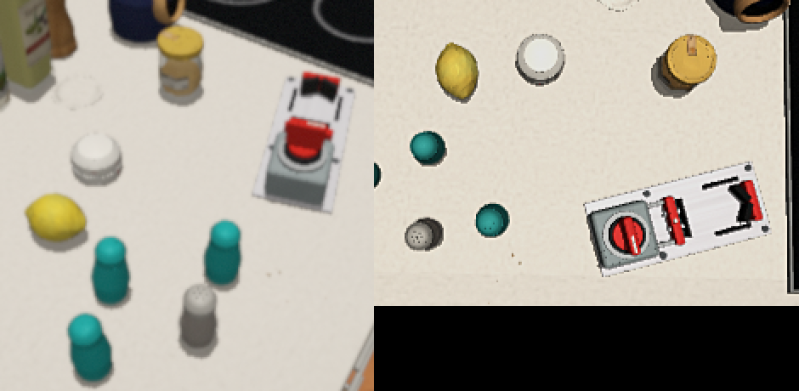

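The grey shaker with the light-grey top is at scene (295,308) / top (209,267). The teal ones at scene (245,279), (310,268) and (233,323) are look-alikes. The crop shows that only the grey one fits the description. Next I'll work out the holder geometry.

```bash
python3 - <<'E'
from h import *
c=[(584,207),(748,163),(769,228),(603,276)]
P=np.array([ray('top',((x-374)/1.7+180,y/1.7+130),6) for x,y in c]); print(P.round(),P.mean(0).round())
d=(P[0]+P[3]-P[1]-P[2])/2; print('ydir',np.arctan2(d[1],d[0]),np.linalg.norm(d[:2])); e=(P[1]-P[2]+P[0]-P[3])/2; print(np.arctan2(e[1],e[0]),np.linalg.norm(e))
# shaker triangulate from both views, mask-based
f=lambda x,y:((x-374)/1.7+180,y/1.7+130)
print('jaw',[ray('top',f(*q),36).round() for q in [(668,198),(681,243)]],'seat V',ray('top',f(743,203),36).round())
print('knob',[ray('top',f(*q),107).round() for q in [(622,219),(634,251)]])
def tri(u,v):
    m,p,R=pose('scene');
    a0,a1=ray('scene',u,0),ray('scene',u,100);b0,b1=ray('top',v,0),ray('top',v,100)
    A=np.c_[a1-a0,-(b1-b0)];t=np.linalg.lstsq(A,b0-a0,rcond=None)[0];return a0+A[:,0]*t[0],b0+(b1-b0)*t[1]
print(tri((294.5,308),(209,267)))
for P in [(478,343,90),(478,343,6)]: print(proj('scene',P).round(),proj('top',P).round())
E
```

```text
[[ 512.  129.    6.]
 [ 576.  -92.    6.]
 [ 489. -120.    6.]
 [ 422.  102.    6.]] [500.   5.   6.]
ydir 1.8576306535220835 230.89296115753274
0.2952335918105952 92.16843831007186
jaw [array([526.,  22.,  36.]), array([469.,   5.,  36.])] seat V [521. -76.  36.]
knob [array([499.,  92., 107.]), array([461.,  77., 107.])]
(array([476.75380135, 337.45988257,  34.02906622]), array([474.92195293, 336.572255  ,  33.97462943]))
[293. 292.] [202. 266.]
[292. 318.] [208. 265.]
```

servo_tool:
  moves:
    - [[0, 0, -0.145], [0, 0, 0], 1]
    - [[0, 0, -0.145], [0, 0, 0], 1]
    - [[0, 0, -0.145], [0, 0, 0], 1]
    - [[0, 0, -0.145], [0, 0, 0], 1]
    - [[0, 0, -0.145], [0, 0, 0], 1]
    - [[0, 0, -0.145], [0, 0, 0], 1]
    - [[0, 0, -0.145], [0, 0, 0], 1]
    - [[0, 0, -0.145], [0, 0, 0], 1]
    - [[0, 0, -0.145], [0, 0, 0], 1]
    - [[0, 0, -0.145], [0, 0, 0], 1]
    - [[0, 0, -0.145], [0, 0, 0], 1]

```text
t: 2.1
tcp_pos: [150.0, -555.2, 231.3]
eef_rot: [[-0.29, 0.957, 0.0], [0.957, 0.29, -0.0], [-0.0, 0.0, -1.0]]
contact_force: [-0.2, 0.4, 1.6]
gripper_width: 85.3
finger_force: 0.0
```

servo_tool:
  moves:
    - [[0, 0, 0], [35, 25, 0], 1]
    - [[0, 0, 0], [35, 25, 0], 1]
    - [[0, 0, 0], [35, 25, 0], 1]
    - [[0, 0, 0], [35, 25, 0], 1]
    - [[0, 0, 0], [35, 25, 0], 1]
    - [[0, 0, 0], [35, 25, 0], 1]
    - [[0, 0, 0], [35, 25, 0], 1]
    - [[0, 0, 0], [35, 25, 0], 1]
    - [[0, 0, 0], [35, 25, 0], 1]
    - [[0, 0, 0], [35, 25, 0], 1]
    - [[0, 0, 0], [35, 25, 0], 1]
    - [[0, 0, 0], [35, 25, 0], 1]

```text
t: 3.3
tcp_pos: [318.5, -65.6, 231.7]
eef_rot: [[-0.283, 0.959, 0.002], [0.959, 0.283, -0.001], [-0.001, 0.001, -1.0]]
contact_force: [1.1, -0.8, 0.1]
gripper_width: 85.4
finger_force: 0.0
```

servo_tool:
  moves:
    - [[0, 0, 0], [4, 48, 0], 1]
    - [[0, 0, 0], [4, 48, 0], 1]
    - [[0, 0, 0], [4, 48, 0], 1]
    - [[0, 0, 0], [4, 48, 0], 1]
    - [[0, 0, 0], [0, 0, 0], 1]
    - [[0, 0, 0], [0, 0, 0], 1]

```text
t: 3.9
tcp_pos: [498.1, 3.1, 230.5]
eef_rot: [[-0.286, 0.958, -0.002], [0.958, 0.286, -0.0], [0.001, -0.002, -1.0]]
contact_force: [-0.7, -0.1, 0.4]
gripper_width: 85.4
finger_force: 0.0
```

```bash
python3 - <<'E'
from h import *
s=status.observe(); im=camera('wrist'); cv2.imwrite('pics/w1.png',im)
import pickle; pickle.dump({k:s[k] for k in ['tcp_pos','eef_rot','t']},open('w1.pkl','wb')); print(s['tcp_pos'],s['qpos'],s['t'])
cv2.imwrite('pics/w1v.png',cv2.resize(im,(800,600),interpolation=3))
E
```

```text
[498.08896741   3.09410691 230.54217545] [-1.33310071e-01  1.61354768e-01  1.66090487e+00 -3.66822696e-04
  1.32134605e+00 -4.22764597e-01] 3.9
```

View pics/w1v.png

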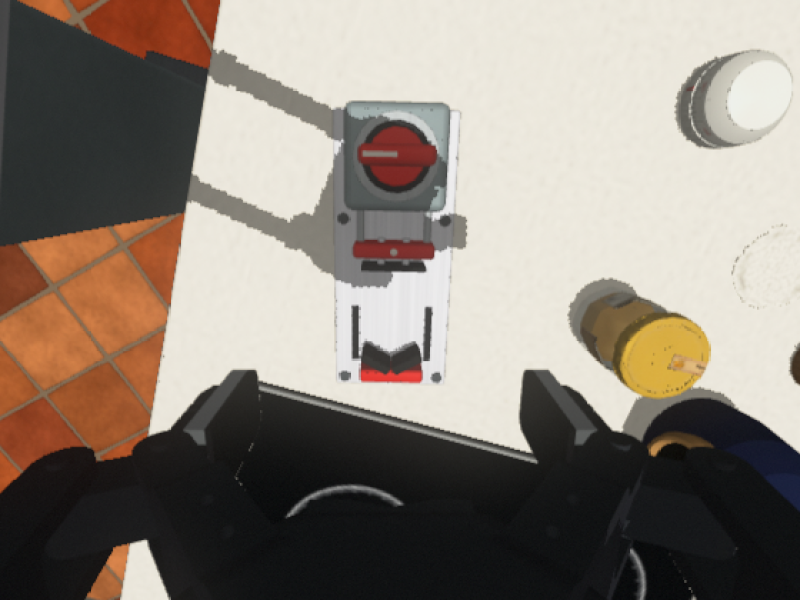

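The wrist view shows the holder. Its knob is at (397,155) in the 800x600 view, the moving jaw face at (394,267), the pin at (394,252) and the V block at (391,360).

```bash
python3 - <<'E'
from h import *; import pickle
s=pickle.load(open('w1.pkl','rb'))
for n,q,z in [('knobL',(358,154),107),('knobR',(437,155),107),('pin',(394,252),38),('jawL',(361,267),35),('jawR',(426,266),35),('V apex top',(391,361),36),('backjaw bl',(361,381),36),('backjaw br',(421,381),36),('vtipL',(363,346),36),('vtipR',(418,346),36),('plate bl',(337,383),6),('plate br',(445,384),6),('plate tr',(460,111),6),('plate tl',(334,108),6)]:
    print(n,ray('wrist',(q[0]*.7,q[1]*.7),z,s).round(1))
E
```

```text
knobL [457.6  75.5 107. ]
knobR [501.4  88.  107. ]
pin [497.8  15.5  38. ]
jawL [476.5  -3.8  35. ]
jawR [525.2  11.6  35. ]
V apex top [521.8 -73.3  36. ]
backjaw bl [502.8 -98.   36. ]
backjaw br [551.3 -83.5  36. ]
vtipL [495.9 -67.   36. ]
vtipR [539.3 -54.1  36. ]
plate bl [ 484.3 -121.3    6. ]
plate br [579.9 -93.8   6. ]
plate tr [516.9 130.5   6. ]
plate tl [422.7 104.7   6. ]
```

servo_tool:
  moves:
    - [[0, 0, 0], [41, 9, 0], 1]
    - [[0, 0, 0], [41, 9, 0], 1]
    - [[0, 0, 0], [41, 9, 0], 1]
    - [[0, 0, 0], [41, 9, 0], 1]
    - [[0, 0, 0], [41, 9, 0], 1]
    - [[0, 0, 0], [41, 9, 0], 1]
    - [[0, 0, 0], [41, 9, 0], 1]
    - [[0, 0, 0], [41, 9, 0], 1]
    - [[0, 0, 0], [0, 0, 20], 1]
    - [[0, 0, 0], [0, 0, 0], 1]

```text
t: 4.95
tcp_pos: [471.1, 336.4, 209.5]
eef_rot: [[-0.285, 0.959, -0.004], [0.959, 0.285, -0.003], [-0.002, -0.005, -1.0]]
contact_force: [-0.6, -1.7, 0.1]
gripper_width: 85.5
finger_force: 0.0
```

```bash
python3 - <<'E'
from h import *
s=status.observe(); im=camera('wrist'); cv2.imwrite('pics/w2.png',im)
import pickle; pickle.dump({k:s[k] for k in ['tcp_pos','eef_rot','t']},open('w2.pkl','wb')); print(s['tcp_pos'],s['t'])
for r in spotter.find_in('wrist','shaker_mid')[:5]: print(r['confidence'],(np.array(r['box'])*[800,600,800,600]).round())
cv2.imwrite('pics/w2v.png',cv2.resize(im,(800,600),interpolation=3))
E
```

```text
[471.14509675 336.41562439 209.49876039] 4.95
0.94 [492. 158. 581. 219.]
0.82 [357. 346. 414. 430.]
0.67 [368. 240. 425. 312.]
0.57 [501. 274. 577. 357.]
```

View pics/w2v.png

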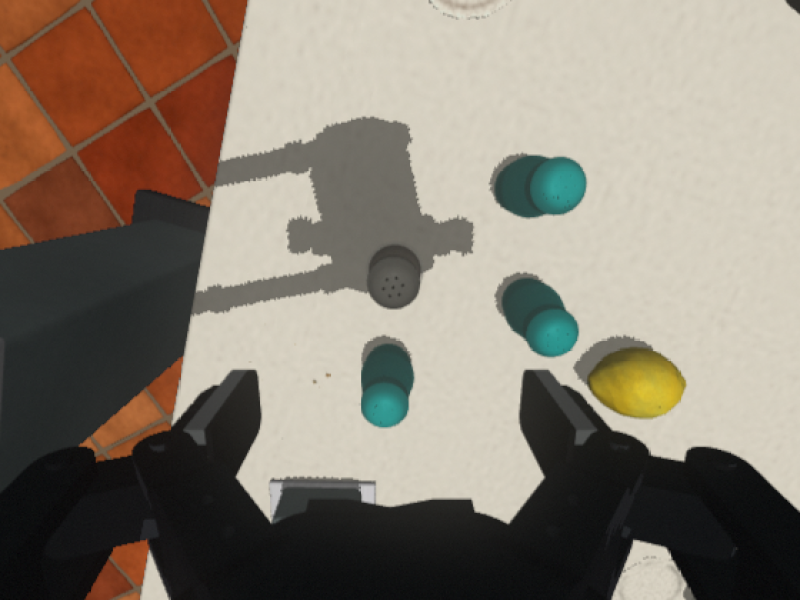

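The grey shaker's dome is centred at about (394,284) in the 800x600 view. The teal look-alikes are at (558,185), (552,331) and (385,404).

```bash
python3 - <<'E'
from h import *; import pickle
s=pickle.load(open('w2.pkl','rb'))
R=np.array(s['eef_rot'])
print(ray('wrist',(394*.7,284*.7),76,s).round(1), ray('wrist',(395*.7,287*.7),88,s).round(1))
for P in [(474,337),(476,339),(474,341)]:
  b=[]
  for z,r in [(0,22),(74,22),(88,12)]:
    for a in np.linspace(0,6.28,24): b.append(proj('wrist',(P[0]+r*np.cos(a),P[1]+r*np.sin(a),z),s)/.7)
  b=np.array(b);print(P,b.min(0).round(),b.max(0).round())
E
```

```text
[473.2 338.1  76. ] [473.4 339.3  88. ]
(474, 337) [361. 236.] [428. 317.]
(476, 339) [365. 234.] [432. 315.]
(474, 341) [363. 231.] [430. 312.]
```

servo_tool:
  moves:
    - [[0, 0, 0], [1, 4.5, 30], 1]
    - [[0, 0, 0], [0, 0, 40], 1]
    - [[0, 0, 0], [0, 0, 40], 1]
    - [[0, 0, 0], [0, 0, 35], 1]
    - [[0, 0, 0], [0, 0, 20], 1]
    - [[0, 0, 0], [0, 0, 6], 1]
    - [[0, 0, 0], [0, 0, 0], 0]
    - [[0, 0, 0], [0, 0, 0], -0.5]
    - [[0, 0, 0], [0, 0, 0], -0.5]
    - [[0, 0, 0], [0, 0, 0], -0.5]
    - [[0, 0, 0], [0, 0, 0], -0.5]
    - [[0, 0, 0], [0, 0, 0], -0.5]
  newtons: 30

```text
t: 6.25
tcp_pos: [478.8, 340.3, 42.1]
eef_rot: [[-0.284, 0.959, 0.003], [0.959, 0.284, 0.001], [0.0, 0.003, -1.0]]
contact_force: [-0.5, -0.2, 7.2]
gripper_width: 36.6
finger_force: 28.6
```

```bash
python3 - <<'E'
from h import *
s=status.observe(); im=camera('wrist'); sc=camera('scene')
o=np.zeros((420,800,3),np.uint8); o[:,:560]=im; o[:,560:]=cv2.resize(sc[230:370,210:290+40][:, :],(240,280))[:280].repeat(1,0)[:420] if 0 else 0
c=cv2.resize(sc[240:345,240:300+0],(240,420),interpolation=3); o[:,560:]=c
cv2.imwrite('pics/g.png',o); print(s['tcp_pos'],s['gripper_width'],s['finger_force'])
E
```

```text
[478.8249564  340.27391433  42.12224598] 36.55069631045691 28.552462123625446
```

View pics/g.png

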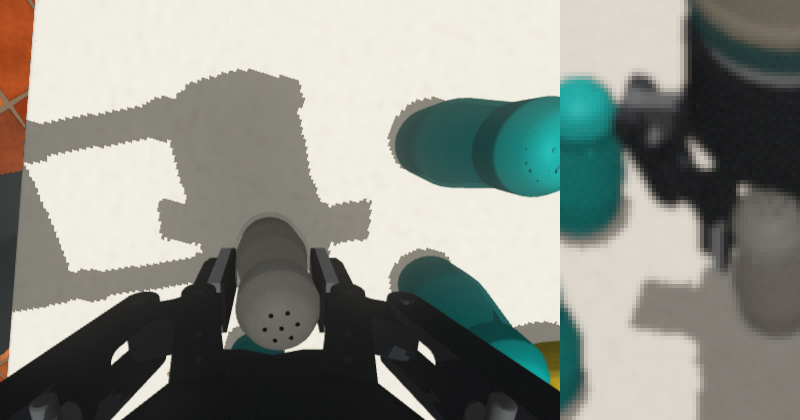

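The grip is good: the shaker is upright between the pads, and its body is slightly waisted. Next: lift and carry.

servo_tool:
  moves:
    - [[0, 0, 0], [0, 0, -20], -0.5]
    - [[0, 0, 0], [0, 0, -40], -0.5]
    - [[0, 0, 0], [0, 0, -40], -0.5]
    - [[0, 0, 0], [0, 0, -40], -0.5]
    - [[0, 0, 0], [-20, -4, 0], -0.5]
    - [[0, 0, 0], [-30, -6, 0], -0.5]
    - [[0, 0, 0], [-35, -7, 0], -0.5]
    - [[0, 0, 0], [-40, -8, 0], -0.5]
    - [[0, 0, 0], [-40, -8, 0], -0.5]
    - [[0, 0, 0], [-40, -8, 0], -0.5]
    - [[0, 0, 0], [-40, -8, 0], -0.5]
    - [[0, 0, 0], [-40, -8, 0], -0.5]

```text
t: 7.55
tcp_pos: [504.0, 48.9, 180.7]
eef_rot: [[-0.284, 0.959, 0.001], [0.959, 0.284, -0.0], [-0.0, 0.001, -1.0]]
contact_force: [1.8, 0.6, 0.0]
gripper_width: 36.8
finger_force: 29.0
```

servo_tool:
  moves:
    - [[0, 0, 0], [-35, -7, 0], -0.5]
    - [[0, 0, 0], [-30, -7, 0], -0.5]
    - [[0, 0, 0], [-20, -4, 0], -0.5]
    - [[0, 0, 0], [0, 0, 0], -0.5]
    - [[0, 0, 0], [0, 0, 0], -0.5]

```text
t: 8.05
tcp_pos: [510.7, -36.1, 180.4]
eef_rot: [[-0.283, 0.959, 0.0], [0.959, 0.283, 0.001], [0.001, 0.0, -1.0]]
contact_force: [0.6, -0.5, -1.0]
gripper_width: 36.4
finger_force: 29.0
```

servo_tool:
  moves:
    - [[0, 0, 0], [0, 0, 20], -0.5]
    - [[0, 0, 0], [0, 0, 30], -0.5]
    - [[0, 0, 0], [0, 0, 25], -0.5]
    - [[0, 0, 0], [0, 0, 10], -0.5]
    - [[0, 0, 0], [0, 0, 0], -0.5]
    - [[0, 0, 0], [0, 0, 0], -0.5]

```text
t: 8.65
tcp_pos: [511.7, -35.8, 96.1]
eef_rot: [[-0.285, 0.959, 0.002], [0.959, 0.285, -0.0], [-0.001, 0.001, -1.0]]
contact_force: [0.9, -1.2, -0.3]
gripper_width: 36.6
finger_force: 29.0
```

```bash
python3 - <<'E'
from h import *
s=status.observe(); im=camera('wrist'); sc=camera('scene')
o=np.zeros((420,800,3),np.uint8); o[:,:560]=im
o[:,560:]=cv2.resize(sc[130:270,310:390],(240,420),interpolation=3)
cv2.imwrite('pics/p.png',o); print(s['tcp_pos'],s['gripper_width'],s['finger_force'])
for n,P in dict(V=(521.8,-73.3,36),jawf=(501,4,35),tgt=(510.6,-35.6,6),shtop=(510.6,-35.6,s['tcp_pos'][2]+48)).items(): print(n,proj('wrist',P,s).round(),((proj('scene',P)-[310,130])*3+[560,0]).round())
E
```

```text
[511.69853935 -35.80366592  96.10296306] 36.63634984789095 29.03946528065717
V [271. 276.] [733. 112.]
jawf [274. 167.] [715. 182.]
tgt [271. 213.] [720. 174.]
shtop [269. 324.] [747.  32.]
```

View pics/p.png

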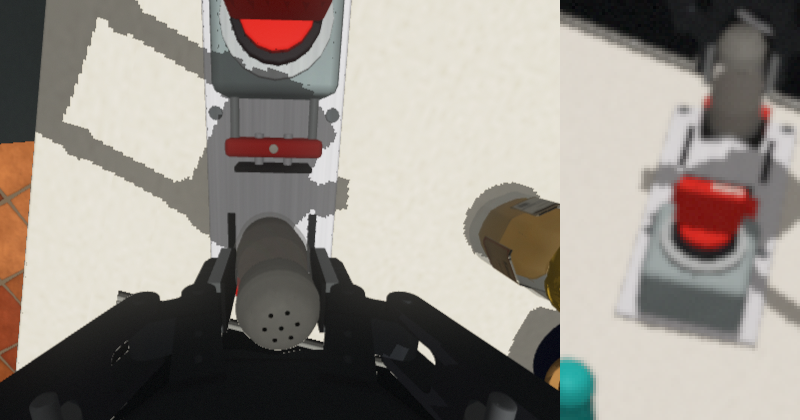

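The shaker hangs lined up between the V and the moving jaw. Lowering it now.

servo_tool:
  moves:
    - [[0, 0, 0], [0, 0, 15], -0.5]
    - [[0, 0, 0], [0, 0, 15], -0.5]
    - [[0, 0, 0], [0, 0, 9], -0.5]
    - [[0, 0, 0], [0, 0, 4], -0.5]
    - [[0, 0, 0], [0, 0, 2], -0.5]
    - [[0, 0, 0], [0, 0, 1], -0.5]
    - [[0, 0, 0], [0, 0, 0], -0.5]

```text
t: 9.45
tcp_pos: [511.3, -36.3, 49.6]
eef_rot: [[-0.284, 0.959, 0.001], [0.959, 0.284, -0.0], [-0.0, 0.001, -1.0]]
contact_force: [0.2, 0.4, -0.4]
gripper_width: 36.1
finger_force: 29.0
```

servo_tool:
  moves:
    - [[0, 0, 0], [0, 0, 0.7], -0.5]
    - [[0, 0, 0], [0, 0, 0.7], -0.5]
    - [[0, 0, 0], [0, 0, 0], -0.5]

```text
t: 9.75
tcp_pos: [511.3, -36.4, 48.3]
eef_rot: [[-0.284, 0.959, 0.001], [0.959, 0.284, -0.0], [-0.001, 0.001, -1.0]]
contact_force: [-0.9, 0.6, 1.5]
gripper_width: 36.5
finger_force: 29.3
```

servo_tool:
  moves:
    - [[0, 0, 0], [0, 0, 0.7], -0.5]
    - [[0, 0, 0], [0, 0, 0.7], -0.5]
    - [[0, 0, 0], [0, 0, 0], -0.5]

```text
t: 10.05
tcp_pos: [511.4, -36.5, 48.0]
eef_rot: [[-0.284, 0.959, 0.001], [0.959, 0.284, -0.001], [-0.001, 0.001, -1.0]]
contact_force: [-2.1, 0.5, 11.4]
gripper_width: 36.7
finger_force: 30.8
```

servo_tool:
  moves:
    - [[0, 0, 0], [0, 0, 0], 0.2]
    - [[0, 0, 0], [0, 0, 0], 1]
    - [[0, 0, 0], [0, 0, 0], 1]
    - [[0, 0, 0], [0, 0, 0], 1]
    - [[0, 0, 0], [0, 0, 0], 1]
    - [[0, 0, 0], [0, 0, -10], 1]
    - [[0, 0, 0], [0, 0, -30], 1]
    - [[0, 0, 0], [0, 0, -45], 1]
    - [[0, 0, 0], [0, 0, -45], 1]
    - [[0, 0, 0], [0, 0, 0], 1]

```text
t: 11.05
tcp_pos: [515.4, -37.1, 183.5]
eef_rot: [[-0.284, 0.959, 0.014], [0.959, 0.284, -0.003], [-0.007, 0.013, -1.0]]
contact_force: [0.4, 0.2, 0.1]
gripper_width: 85.4
finger_force: 0.0
```

```bash
python3 - <<'E'
from h import *
s=status.observe(); im=camera('wrist'); sc=camera('scene')
o=np.zeros((420,800,3),np.uint8); o[:,:560]=im
o[:,560:]=cv2.resize(sc[130:270,310:390],(240,420),interpolation=3)
cv2.imwrite('pics/p2.png',o); print(s['tcp_pos'],s['gripper_width'],s['qpos'])
print(proj('wrist',(480,82.5,107),s),proj('wrist',(511.4,-36.5,84),s))
E
```

```text
[515.35708278 -37.06636969 183.51335765] 85.37998078860838 [-2.06506635e-01  2.13775755e-01  1.71519526e+00 -2.64261195e-05
  1.19831716e+00 -4.94658060e-01]
[270.70222376  31.12597088] [266.36507404 207.57934425]
```

View pics/p2.png

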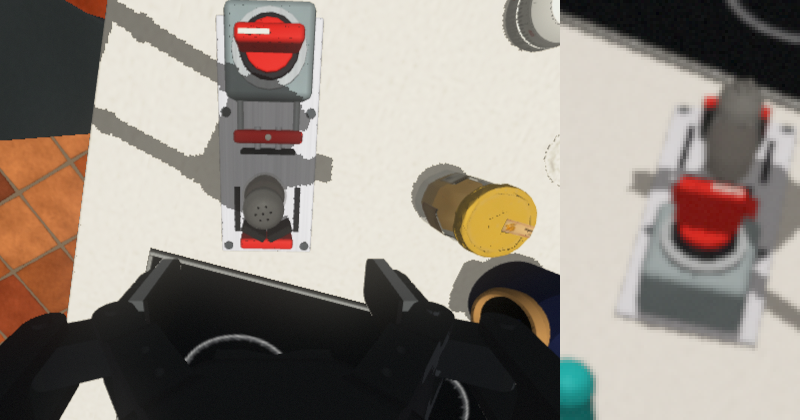

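servo_tool:
  moves:
    - [[0.013, 0.007, 0], [0, 0, 0], 1]
    - [[0, 0, 0], [41, 0, 0], 1]
    - [[0, 0, 0], [42, 0, 0], 1]
    - [[0, 0, 0], [41, 0, 0], 1]
    - [[0, 0, -0.142], [0, 0, 0], 1]
    - [[0, 0, -0.142], [0, 0, 0], 1]
    - [[0, 0, -0.142], [0, 0, 0], 1]
    - [[0, 0, -0.142], [0, 0, 0], 1]
    - [[0, 0, -0.142], [0, 0, 0], 1]
    - [[0, 0, -0.142], [0, 0, 0], 1]
    - [[0, 0, -0.142], [0, 0, 0], 1]
    - [[0, 0, -0.142], [0, 0, 0], 1]

```text
t: 12.35
tcp_pos: [474.6, 82.6, 175.5]
eef_rot: [[-0.99, 0.141, -0.019], [0.14, 0.99, 0.003], [0.019, 0.0, -1.0]]
contact_force: [1.0, -0.3, 0.6]
gripper_width: 84.8
finger_force: 0.0
```

servo_tool:
  moves:
    - [[0, 0, -0.142], [0, 0, 0], 1]
    - [[0, 0, -0.142], [0, 0, 0], 1]
    - [[0, 0, -0.142], [0, 0, 0], 1]
    - [[0, 0, 0], [0, 0, 0], 0]
    - [[0, 0, 0], [0, 0, 0], 0]

```text
t: 12.85
tcp_pos: [475.1, 82.6, 176.2]
eef_rot: [[-0.962, -0.273, -0.017], [-0.273, 0.962, 0.003], [0.016, 0.007, -1.0]]
contact_force: [-0.7, 1.5, 0.5]
gripper_width: 59.1
finger_force: 0.0
```

```bash
python3 - <<'E'
from h import *
s=status.observe(); R=np.array(s['eef_rot']); p=np.array(s['tcp_pos']); print(p,R.round(4),s['qpos'],s['gripper_width'])
print(np.arctan2(R[1,1],R[0,1]), 'knob in tool',R.T@(np.array([480,82.5,75])-p), 'fixrot',np.cross([0,0,1],R.T@[0,0,-1]))
E
```

```text
[475.05221658  82.56845324 176.15087749] [[-0.962  -0.2726 -0.0174]
 [-0.2727  0.9621  0.0028]
 [ 0.016   0.0074 -0.9998]] [ 0.02517644  0.18568627  1.77270837  0.00348277  1.2005099  -1.82311903] 59.134597585380796
1.8469475901775025 knob in tool [ -6.35523787  -2.16788294 101.04898069] fixrot [ 0.00744458 -0.01595985  0.        ]
```

servo_tool:
  moves:
    - [[0.007, -0.015, 0], [0, 0, 0], 0]
    - [[0, 0, 0], [-4.8, -1.3, 0], 0]
    - [[0, 0, 0], [0, 0, 30], 0]
    - [[0, 0, 0], [0, 0, 15], 0]
    - [[0, 0, 0], [0, 0, 0], 0]
    - [[0, 0, 0], [0, 0, 0], 0]

```text
t: 13.45
tcp_pos: [481.1, 82.8, 132.6]
eef_rot: [[-0.961, -0.275, 0.002], [-0.275, 0.961, 0.0], [-0.002, -0.0, -1.0]]
contact_force: [0.5, -0.5, 0.1]
gripper_width: 43.0
finger_force: 0.0
```

```bash
python3 - <<'E'
from h import *
s=status.observe(); R=np.array(s['eef_rot']); p=np.array(s['tcp_pos']); print(p,R.round(4),s['t'],s['gripper_width'],s['torque'],s['contact_force'])
print(np.arctan2(R[1,1],R[0,1]), 'knob in tool',R.T@(np.array([480,82.5,76])-p))
im=camera('wrist');o=cv2.resize(im,(800,600),interpolation=3);cv2.imwrite('pics/k.png',o)
E
```

```text
[481.14882606  82.77794547 132.5807769 ] [[-9.614e-01 -2.752e-01  2.200e-03]
 [-2.752e-01  9.614e-01  3.000e-04]
 [-2.200e-03 -3.000e-04 -1.000e+00]] 13.45 43.02603938600707 [ 0.0115832  -0.02869098 -0.00894055] [ 0.4646987  -0.48644222  0.07632663]
1.8496045122310338 knob in tool [ 1.30405983  0.06369517 56.57805882]
```

View pics/k.png

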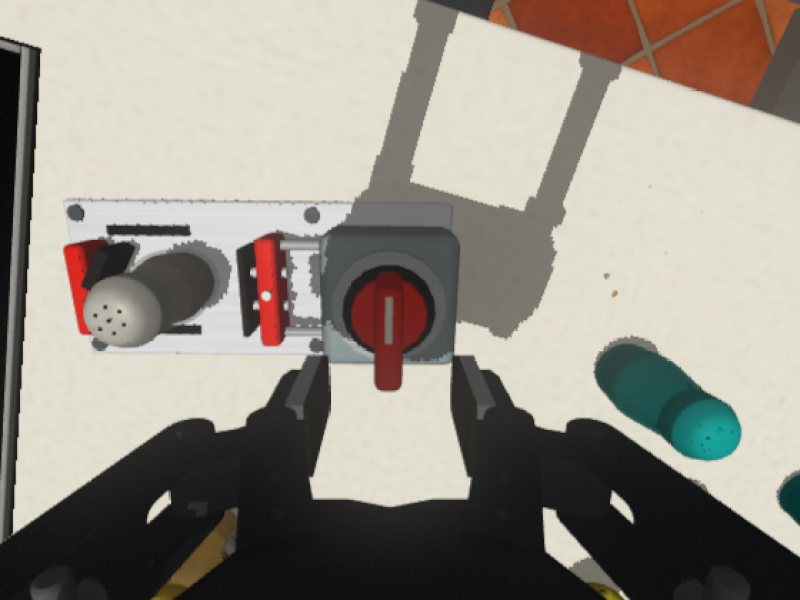

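servo_tool:
  moves:
    - [[0, 0, 0], [1, 0, 25], 0]
    - [[0, 0, 0], [0, 0, 20], 0]
    - [[0, 0, 0], [0, 0, 8], 0]
    - [[0, 0, 0], [0, 0, 3], 0]
    - [[0, 0, 0], [0, 0, 0], -0.5]
    - [[0, 0, 0], [0, 0, 0], -1]
    - [[0, 0, 0], [0, 0, 0], -1]
    - [[0, 0, 0], [0, 0, 0], -1]
    - [[0, 0, 0], [0, 0, 0], -1]
    - [[0, 0, 0], [0, 0, 0], -1]
  newtons: 80

```text
t: 14.5
tcp_pos: [481.0, 82.0, 77.5]
eef_rot: [[-0.961, -0.275, 0.005], [-0.275, 0.961, -0.0], [-0.004, -0.002, -1.0]]
contact_force: [-0.3, -3.5, 5.9]
gripper_width: 10.7
finger_force: 78.8
```

```bash
cat >> h.py <<'E'
def rep():
    s=status.observe(); R=np.array(s['eef_rot']); print('t',round(s['t'],2),'ang',round(float(np.arctan2(R[1,1],R[0,1])),4),'tau',np.round(s['torque'],3),'F',np.round(s['contact_force'],1),'p',np.round(s['tcp_pos'],1),'w',round(s['gripper_width'],1),'ff',round(s['finger_force'],1),'q6',round(s['qpos'][5],3),'e6',round(s['joint_efforts'][5],3))
E
python3 -c "from h import *; rep()"
```

```text
t 14.5 ang 1.8494 tau [-0.386  0.069 -0.379] F [-0.3 -3.5  5.9] p [481.   82.   77.5] w 10.7 ff 78.8 q6 -1.823 e6 -0.38
```

servo_tool:
  moves:
    - [[0, 0, 0.08], [0, 0, 0], -1]
    - [[0, 0, 0.08], [0, 0, 0], -1]
    - [[0, 0, 0.08], [0, 0, 0], -1]
    - [[0, 0, 0.08], [0, 0, 0], -1]
    - [[0, 0, 0.08], [0, 0, 0], -1]
    - [[0, 0, 0], [0, 0, 0], -1]
    - [[0, 0, 0], [0, 0, 0], -1]

```text
t: 15.2
tcp_pos: [481.1, 81.1, 77.5]
eef_rot: [[-0.993, 0.119, 0.005], [0.119, 0.993, -0.002], [-0.005, -0.002, -1.0]]
contact_force: [-0.3, -6.0, 5.5]
gripper_width: 11.0
finger_force: 78.7
```

```bash
python3 -c "from h import *; rep()"
```

```text
t 15.2 ang 1.451 tau [-0.828  0.034 -0.178] F [-0.3 -6.   5.5] p [481.1  81.1  77.5] w 11.0 ff 78.7 q6 -1.423 e6 -0.158
```

servo_tool:
  moves:
    - [[0, 0, 0.08], [0, 0, 0], -1]
    - [[0, 0, 0.08], [0, 0, 0], -1]
    - [[0, 0, 0.08], [0, 0, 0], -1]

```text
t: 15.5
tcp_pos: [481.0, 80.6, 77.5]
eef_rot: [[-0.935, 0.353, 0.005], [0.353, 0.935, -0.003], [-0.005, -0.002, -1.0]]
contact_force: [0.4, -7.4, 6.9]
gripper_width: 10.5
finger_force: 78.6
```

```bash
python3 - <<'E'
from h import *
rep()
im=camera('wrist'); sc=camera('scene'); rep()
o=np.zeros((420,800,3),np.uint8); o[:,:560]=im
o[:,560:]=cv2.resize(sc[130:270,310:390],(240,420),interpolation=3)
cv2.imwrite('pics/t1.png',o)
E
```

```text
t 15.5 ang 1.2096 tau [-1.088  0.078  0.267] F [ 0.4 -7.4  6.9] p [481.   80.6  77.5] w 10.5 ff 78.6 q6 -1.181 e6 -0.43
t 15.6 ang 1.2106 tau [-1.134  0.052 -0.144] F [ 0.2 -7.2  6.6] p [481.   80.6  77.5] w 10.8 ff 78.7 q6 -1.182 e6 0.086
```

View pics/t1.png

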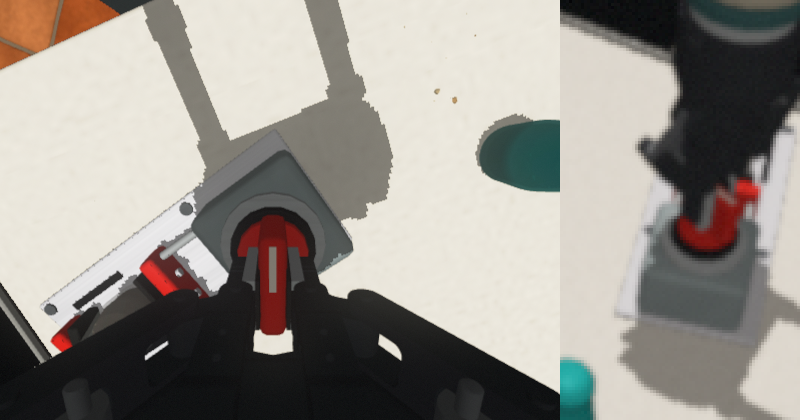

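servo_tool:
  moves:
    - [[0, 0, 0.06], [-0.5, -1.2, 0], -1]
    - [[0, 0, 0.06], [0, 0, 0], -1]
    - [[0, 0, 0.06], [0, 0, 0], -1]
    - [[0, 0, 0.06], [0, 0, 0], -1]
    - [[0, 0, 0.06], [0, 0, 0], -1]

```text
t: 16.1
tcp_pos: [480.6, 80.0, 77.5]
eef_rot: [[-0.789, 0.614, 0.004], [0.614, 0.789, -0.002], [-0.004, 0.001, -1.0]]
contact_force: [-1.4, -5.3, 7.4]
gripper_width: 10.9
finger_force: 78.7
```

```bash
python3 -c "from h import *; rep()"
```

```text
t 16.1 ang 0.9099 tau [-0.852  0.158  0.229] F [-1.4 -5.3  7.4] p [480.6  80.   77.5] w 10.9 ff 78.7 q6 -0.884 e6 -0.279
```

servo_tool:
  moves:
    - [[0, 0, 0.06], [0, 0, 0], -1]
    - [[0, 0, 0.06], [0, 0, 0], -1]
    - [[0, 0, 0.06], [0, 0, 0], -1]

```text
t: 16.4
tcp_pos: [480.4, 79.7, 77.5]
eef_rot: [[-0.667, 0.745, 0.003], [0.745, 0.667, -0.003], [-0.004, 0.001, -1.0]]
contact_force: [-0.5, -6.0, 7.5]
gripper_width: 11.1
finger_force: 78.8
```

```bash
python3 -c "from h import *; rep()"
```

```text
t 16.4 ang 0.7303 tau [-0.959  0.194  0.236] F [-0.5 -6.   7.5] p [480.4  79.7  77.5] w 11.1 ff 78.8 q6 -0.705 e6 -0.259
```

servo_tool:
  moves:
    - [[0, 0, 0.06], [0, 0, 0], -1]
    - [[0, 0, 0.06], [0, 0, 0], -1]
    - [[0, 0, 0.06], [0, 0, 0], -1]

```text
t: 16.7
tcp_pos: [480.1, 79.5, 77.5]
eef_rot: [[-0.523, 0.852, 0.003], [0.852, 0.523, -0.003], [-0.004, 0.001, -1.0]]
contact_force: [-2.0, -6.0, 8.1]
gripper_width: 10.7
finger_force: 78.9
```

```bash
python3 -c "from h import *; rep()"
```

```text
t 16.7 ang 0.5505 tau [-1.123  0.305  0.216] F [-2.  -6.   8.1] p [480.1  79.5  77.5] w 10.7 ff 78.9 q6 -0.525 e6 -0.259
```

servo_tool:
  moves:
    - [[0, 0, 0.06], [0, 0, 0], -1]
    - [[0, 0, 0.06], [0, 0, 0], -1]
    - [[0, 0, 0.06], [0, 0, 0], -1]

```text
t: 17.0
tcp_pos: [479.7, 79.3, 77.5]
eef_rot: [[-0.362, 0.932, 0.002], [0.932, 0.362, -0.004], [-0.004, 0.0, -1.0]]
contact_force: [-3.5, -7.4, 9.6]
gripper_width: 10.6
finger_force: 79.0
```

```bash
python3 -c "from h import *; rep()"
```

```text
t 17.0 ang 0.3707 tau [-1.231  0.44   0.254] F [-3.5 -7.4  9.6] p [479.7  79.3  77.5] w 10.6 ff 79.0 q6 -0.345 e6 -0.26
```

servo_tool:
  moves:
    - [[0, 0, 0.06], [0, 0, 0], -1]
    - [[0, 0, 0.06], [0, 0, 0], -1]
    - [[0, 0, 0.06], [0, 0, 0], -1]

```text
t: 17.3
tcp_pos: [479.3, 79.2, 77.5]
eef_rot: [[-0.19, 0.982, 0.001], [0.982, 0.19, -0.004], [-0.004, 0.0, -1.0]]
contact_force: [-3.4, -7.4, 9.5]
gripper_width: 10.8
finger_force: 79.2
```

```bash
python3 -c "from h import *; rep()"
```

```text
t 17.3 ang 0.1908 tau [-1.218  0.587  0.294] F [-3.4 -7.4  9.5] p [479.3  79.2  77.5] w 10.8 ff 79.2 q6 -0.165 e6 -0.232
```

servo_tool:
  moves:
    - [[0, 0, 0.06], [0, 0, 0], -1]
    - [[0, 0, 0.06], [0, 0, 0], -1]
    - [[0, 0, 0.06], [0, 0, 0], -1]

```text
t: 17.6
tcp_pos: [478.9, 79.1, 77.5]
eef_rot: [[-0.011, 1.0, 0.0], [1.0, 0.011, -0.004], [-0.004, 0.0, -1.0]]
contact_force: [-4.5, -8.1, 10.7]
gripper_width: 10.6
finger_force: 79.3
```

```bash
python3 -c "from h import *; rep()"
```

```text
t 17.6 ang 0.011 tau [-1.22   0.757  0.285] F [-4.5 -8.1 10.7] p [478.9  79.1  77.5] w 10.6 ff 79.3 q6 0.015 e6 -0.234
```

servo_tool:
  moves:
    - [[0, 0, 0.06], [0, 0, 0], -1]
    - [[0, 0, 0.06], [0, 0, 0], -1]

```text
t: 17.8
tcp_pos: [478.6, 79.1, 77.5]
eef_rot: [[0.108, 0.994, -0.0], [0.994, -0.108, -0.004], [-0.004, 0.0, -1.0]]
contact_force: [-4.0, -6.8, 11.0]
gripper_width: 10.5
finger_force: 79.6
```

```bash
python3 -c "from h import *; rep()"
```

```text
t 17.8 ang -0.1086 tau [-1.231  0.808  0.46 ] F [-4.  -6.8 11. ] p [478.6  79.1  77.5] w 10.5 ff 79.6 q6 0.135 e6 -0.04
```

servo_tool:
  moves:
    - [[0, 0, 0.06], [0, 0, 0], -1]
    - [[0, 0, 0.06], [0, 0, 0], -1]

```text
t: 18.0
tcp_pos: [478.4, 79.1, 77.5]
eef_rot: [[0.226, 0.974, -0.001], [0.974, -0.226, -0.004], [-0.004, 0.0, -1.0]]
contact_force: [-5.8, -6.5, 11.9]
gripper_width: 10.8
finger_force: 79.6
```

```bash
python3 -c "from h import *; rep()"
```

```text
t 18.0 ang -0.2279 tau [-1.197  0.84   0.573] F [-5.8 -6.5 11.9] p [478.4  79.1  77.5] w 10.8 ff 79.6 q6 0.254 e6 0.118
```

servo_tool:
  moves:
    - [[0, 0, 0.06], [0, 0, 0], -1]

```text
t: 18.1
tcp_pos: [478.2, 79.2, 77.5]
eef_rot: [[0.284, 0.959, -0.001], [0.959, -0.284, -0.004], [-0.004, 0.0, -1.0]]
contact_force: [-5.7, -7.3, 13.5]
gripper_width: 10.4
finger_force: 79.6
```

```bash
python3 -c "from h import *; rep()"
```

```text
t 18.1 ang -0.2878 tau [-1.162  0.939  0.648] F [-5.7 -7.3 13.5] p [478.2  79.2  77.5] w 10.4 ff 79.6 q6 0.314 e6 0.115
```

servo_tool:
  moves:
    - [[0, 0, 0.06], [0, 0, 0], -1]

```text
t: 18.2
tcp_pos: [478.1, 79.2, 77.5]
eef_rot: [[0.341, 0.94, -0.001], [0.94, -0.341, -0.004], [-0.004, 0.0, -1.0]]
contact_force: [-6.2, -7.0, 12.6]
gripper_width: 10.9
finger_force: 79.6
```

```bash
python3 -c "from h import *; rep()"
```

```text
t 18.2 ang -0.3479 tau [-1.094  0.869  0.558] F [-6.2 -7.  12.6] p [478.1  79.2  77.5] w 10.9 ff 79.6 q6 0.374 e6 0.115
```

servo_tool:
  moves:
    - [[0, 0, 0.06], [0, 0, 0], -1]
    - [[0, 0, 0.06], [0, 0, 0], -1]
    - [[0, 0, 0.06], [0, 0, 0], -1]
    - [[0, 0, 0.02], [0, 0, 0], -1]
    - [[0, 0, 0], [0, 0, 0], -1]

```text
t: 18.7
tcp_pos: [477.7, 79.4, 77.5]
eef_rot: [[0.519, 0.854, -0.002], [0.854, -0.519, -0.004], [-0.004, 0.0, -1.0]]
contact_force: [-6.4, -6.7, 13.4]
gripper_width: 10.7
finger_force: 79.8
```

```bash
python3 -c "from h import *; rep()"
```

```text
t 18.7 ang -0.5463 tau [-1.114  1.029  0.388] F [-6.4 -6.7 13.4] p [477.7  79.4  77.5] w 10.7 ff 79.8 q6 0.573 e6 0.486
```

servo_tool:
  moves:
    - [[0, 0, 0], [0, 0, 0], -0.6]
    - [[0, 0, 0], [0, 0, 0], -0.3]
    - [[0, 0, 0], [0, 0, 0], 0]
    - [[0, 0, 0], [0, 0, 0], 0]
    - [[0, 0, 0], [0, 0, 0], 0]
    - [[0, 0, 0], [0, 0, -10], 0]
    - [[0, 0, 0], [0, 0, -30], 0]
    - [[0, 0, 0], [0, 0, -40], 0]
    - [[0, 0, 0], [0, 0, -40], 0]
    - [[0, 0, 0], [0, 0, 0], 0]

```text
t: 19.7
tcp_pos: [483.7, 81.4, 202.6]
eef_rot: [[0.523, 0.852, 0.015], [0.853, -0.523, 0.001], [0.008, 0.012, -1.0]]
contact_force: [0.1, 0.3, 0.2]
gripper_width: 42.7
finger_force: 0.0
```

```bash
python3 - <<'E'
from h import *
rep(); im=camera('wrist'); sc=camera('scene')
o=np.zeros((420,800,3),np.uint8); o[:,:560]=im
o[:,560:]=cv2.resize(sc[130:270,310:390],(240,420),interpolation=3)
cv2.imwrite('pics/f.png',o)
E
```

```text
t 19.7 ang -0.5499 tau [-0.001 -0.05  -0.017] F [0.1 0.3 0.2] p [483.7  81.4 202.6] w 42.7 ff 0.0 q6 0.574 e6 0.0
```

View pics/f.png

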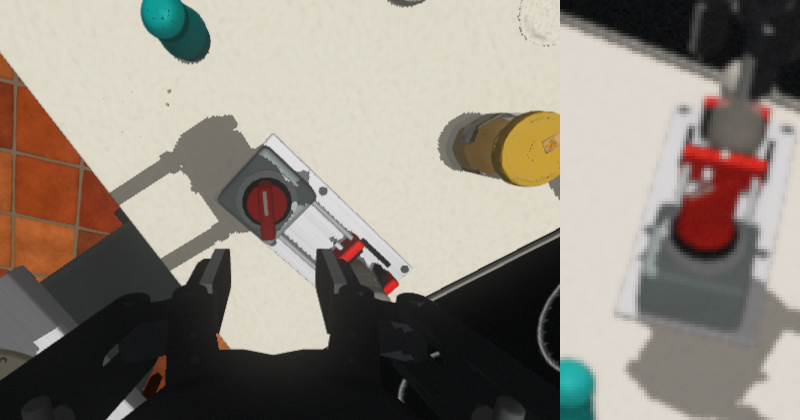

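The knob stayed aligned with the gripper, and the torque levelled off after rising by about 0.36 Nm, so the limiter slipped by roughly 20°. The shaker stands clamped and the robot is clear, so I'm handing in.

```bash
python3 -c "from h import *; print(job_done())"
```

```text
the job is handed in; nothing more can be done
None
```

I handed the job in with the salt shaker clamped upright in the holder, the knob limiter slipped by about 20° (estimated from torque and knob angle; I couldn't read the pin's rise in the images), and the honey jar, timer and lemon untouched.

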